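# Tighten the biscuit-base press with the ratchet wrench

### The job

Tighten the toothed nut of the biscuit press fully, until the nut stops turning, with the ratchet wrench that stands on edge in its rack. First lay the wrench down flat on the bare table with its riveted face up and let go of it; then take it again, put its ring over the nut and swing it back and forth, clockwise to tighten, keeping it on the nut until the nut is tight. Then let go and leave the wrench lying flat on the nut; do not touch the nut with the fingers and leave the sauce bottles and the shaker where they are.

Things in the scene. Friction and masses are not known exactly. Their poses are not given: they have to be found in the camera images.
- wrench_grip (a point): centre of the ratchet wrench's straight black handle (24 mm wide, 18 mm thick), half-way through it, 105 mm from the ring's axis: the place to grip. Axes: x along the handle towards the ring, y across the handle's width, z out of the riveted face, which must look up in use. At the start the wrench stands on edge: x and z level, z to the robot's left. Loose, about 0.26 kg, heaviest at the ring
- wrench_head (a point): centre of the wrench's steel ring (84 mm outside, 59 mm bore, 20 mm thick), on its axis, 10 mm from either face; axes as wrench_grip. Three spring pawls in the bore catch the nut's teeth when the wrench turns clockwise from above with the riveted face up, and slip over them when it swings back. They give way by themselves as the ring is pressed down over the nut with a few N
- wrench_end (a point): far end of the wrench's handle, 170 mm from the ring's axis, half-way through its thickness; axes as wrench_grip. The face with three round rivets on the ring is the top; the other face is plain. Upside down the wrench only loosens
- rack: fixed steel rack, base 230 x 64 x 8 mm; origin mid-underside, x along it. Cheeks at x = +60 mm (40 mm long, tops 50 mm over the table) hold the ring's lower edge, prongs at x = -92 mm (20 mm long, tops 66 mm) hold the handle's end; between x = -80 and +10 mm the handle is free, centre line 50 mm over the table. Lift the wrench straight up 60 mm to clear it
- press: fixed press, base 130 x 140 x 14 mm; origin mid-underside, z up along the nut's axis. Four guide rods with 16 mm caps stand at x = +-48, y = +-50 mm, 119 mm high. A plate 116 x 120 mm lies below the nut. With the wrench's handle along the press's -x (to the robot) it can swing about 0.5 rad either way before the handle meets a rod
- nut_mid (a point): on the axis of the press's nut, 10 mm above the flat collar (86 mm across) on which the wrench's ring rests: fully on, wrench_head is at this point. About 90 mm over the table, sinking 3 mm per rad as the nut tightens. Nut 54 mm across, 22 mm high above the collar, bevelled top, 12 saw teeth (0.52 rad apart), so up to 0.52 rad of a stroke may pass before the pawls catch
- press_nut (a joint): how far the nut is tightened, rad: it grows when the nut turns clockwise seen from above; it starts between 0 and 0.5 and comes to a hard stop at 1.8 (plate fully down). It turns against about 0.3 N m of friction (about 3 N at wrench_grip) and stays where it is left
- mill: bystander: small shaker with a grey cap, 44 mm across, 90 mm high
- sauce_mango: bystander: orange-yellow sauce squeeze bottle, 52 mm across, 178 mm high
- sauce_milk: bystander: cream-white sauce squeeze bottle, 52 mm across, 178 mm high

How it is judged:
By the outcome, as a careful person would: the job done as asked, in the order asked, and still so for the second after the job is handed in, with the robot touching nothing.
It also fails if it takes over 72 s, if anything falls off the work surface, if the arm or the gripper's body presses on something with over 40 N, if the wrist force passes 120 N, or if a joint passes its speed limit or range.

### The arm

A 6-joint arm with a two-finger parallel gripper is mounted at the origin on a cart in front of the work surface, level with it; the furniture and walls round the work are solid. World frame = base frame: x ahead of the robot, y to its left, z up, the work surface at z = 0. Lengths are in mm, angles in rad, forces in N, time in s.
With the tool pointing down it reaches from about 350 to 875 mm from the base axis. Payload 4.2 kg.
Tool frame: the origin (TCP) lies midway between the tips of the shut fingers; the grasp point (between the pads) lies 19 mm behind it (arm.grasp_offset is the distance from the TCP to the grasp point, in mm); z points along the fingers, y is the direction in which the jaws open and shut (so a half turn about z gives the same grasp; the last joint's range is limited). The gripper opens to 85 mm and grips with 20 to 120 N. Pads are 22 mm wide; open, the fingers measure 114 mm over their backs; the gripper's body (76 mm by 85 mm) begins 54 mm behind the grasp point. The pads swing forward as they close: fully open they stand 13 mm farther back than shut.
Start: joints at [1.519, 0.385, 0.008, 0, -1.194, -0.259], TCP at [191.105, 595.045, 231.312] pointing down, gripper open.
Joint ranges: [-3.14, 3.14], [-1.21, 2.06], [-1.07, 1.41], [-3.16, 2.05], [-2.99, -0.16], [-3.1, 3.1]. Speed limits (rad/s): [2.79, 2.79, 3.14, 3.14, 3.14, 3.14].

### API

Orientations are given as a unit quaternion [x, y, z, w].
In Python, from bench import arm gives the robot as it stands.
- The arm moves only by the tool move_arm, never from a script. Its argument "moves" is a list of rows, each an object with "gripper": the gripper's target within -1 to 1 (fully open at 1, half-way at 0, shut at -1); "xyz": the shift along the tool's x, y, z in cm, a list of three; "angular": the turn, a rotation vector about the tool's x, y, z in rad, a list of three. In form: [{"gripper": gripper, "xyz": [dx, dy, dz], "angular": [wx, wy, wz]}, ...]. A call has 1 to 10 rows; each row is the pose to reach, as a shift and turn from the pose commanded when the call began, along the tool's axes at that moment; what a row does not reach only later rows make up. A row lasts 1/8 s, in which the tool goes at most 62.5 mm and 10.7 degrees, less where a joint would pass 70% of its speed; a pose out of reach is approached as far as the arm can. A call with a gripper value outside its range is refused whole. The fingers move at their own pace and stop on an object; the grip force is fixed at half the most. Time passes only in rows, so rows that repeat a pose let the fingers close. It gives the time, the measured TCP pose, the force and the opening at its end, in the units of the state.
- arm.read_state(): the state, without advancing time (a new reading comes with each control period).
- arm.get_image(name): name is "side" or "top"; returns (picture, depth): 384x512x3 uint8, blue, green, red; 384x512 float32, mm along the optical axis (not along the pixel's ray), 0 where there is no reading.
- arm.get_calibration(name): a dict with "camera_matrix" (3x3 intrinsics, pixels), "R" (3x3) and "t" (3): a world point X has camera coordinates R X + t. Camera axes: x right, y down, z forward; pixel columns grow to the right and rows downward; lengths in mm; the calibration is good to about 2 mm. A picture is of the moment at which its call begins. get_calibration takes no time and is no camera call.
- arm.job_done(): hands the job in, once; it reports no verdict.
The state is a dict: "clock": time; "joints": joint angles; "joint_vel": joint speeds; "joint_efforts": joint torques, N m; "position": TCP position; "ee_rot": TCP orientation; "contact_force": force on the tool from outside, world axes, zero at the start; "wrist_torque": the same for the moment, N m; "gripper_width": finger opening in mm.
Only numpy, scipy, OpenCV 4.12 (cv2) and the standard library are available. Lean on these libraries where they do the work, as an engineer would, in place of code of your own. Each camera call takes 0.05 s, during which the arm holds its last target. There are 200 camera calls.

## Working session

There is one attempt and no reset: what is moved stays moved. The work goes in short steps, Python scripts to look and compute and a tool call to move; the robot and the scene stay as the last step left them, time stands still between calls to the robot, and variables do not carry over. Pictures are saved under pics/ and viewed, about 8 in all and at most 12, crops included, and the job is handed in when it is done.

Besides the shell and the picture viewer there is one more tool, called by a JSON object that holds its "op" and its "data", one argument or row to a line. move_arm: Moves the arm, as the interface text tells. Its arguments: {"type":"object","properties":{"moves":{"type":"array","items":{"type":"object","properties":{"gripper":{"type":"number"},"xyz":{"type":"array","items":{"type":"number"}},"angular":{"type":"array","items":{"type":"number"}}}}}},"required":["moves"]}

```bash
mkdir -p pics; ls; python3 - <<'E'
from bench import arm
import cv2,numpy as np
s=arm.read_state(); print({k:np.round(v,3) for k,v in s.items()}, arm.grasp_offset)
for n in("side","top"):
    p,d=arm.get_image(n); cv2.imwrite(f"pics/{n}0.png",p); np.save(f"{n}0.npy",d)
    c=arm.get_calibration(n); print(n,np.round(c["camera_matrix"],1).tolist(),np.round(c["R"],3).tolist(),np.round(c["t"],1), "cam pos",np.round(-c["R"].T@c["t"]))
E
```

```text
pics
{'clock': np.float64(0.0), 'joints': array([ 1.519,  0.386,  0.007, -0.   , -1.194, -0.259]), 'joint_vel': array([-0.   ,  0.001,  0.   ,  0.   ,  0.001, -0.002]), 'joint_efforts': array([ 0.0000e+00, -3.9229e+01,  1.8840e+01,  4.1860e+00, -5.0000e-03,
        0.0000e+00]), 'position': array([190.932, 594.516, 230.204]), 'ee_rot': array([ 0.988, -0.155, -0.   ,  0.001]), 'contact_force': array([-0.768,  0.391,  0.528]), 'wrist_torque': array([ 0.006, -0.   , -0.024]), 'gripper_width': np.float64(85.001)} 18.700000000000003
side [[418.4, 0.0, 258.0], [0.0, 418.4, 186.8], [0.0, 0.0, 1.0]] [[-0.987, -0.159, 0.02], [-0.109, 0.574, -0.811], [0.117, -0.803, -0.584]] [560.7 197.5 829. ] cam pos [478. 641. 633.]
top [[465.1, 0.0, 254.7], [0.0, 465.1, 193.9], [0.0, 0.0, 1.0]] [[-0.007, -1.0, 0.013], [-0.993, 0.006, -0.118], [0.118, -0.013, -0.993]] [ -93.5  584.4 1178.1] cam pos [ 441.  -81. 1240.]
```

View pics/top0.png

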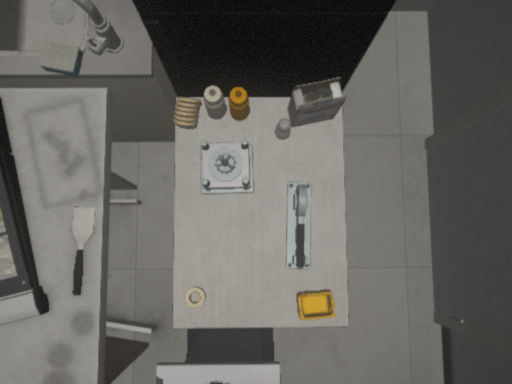

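View pics/side0.png

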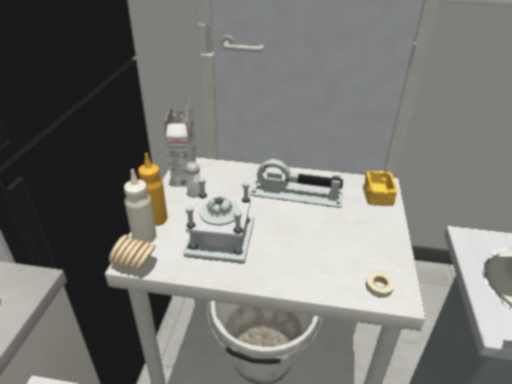

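The top view shows the press with its nut at about (226,163), the rack at about (299,225) with the wrench's ring at the far end (302,198), and the handle running to (299,260). The bottles and shaker stand behind the press. In the side view the nut is at (219,207), the ring at (273,177) and the handle at (320,181). Next I'll measure with depth.

```bash
cat > h.py <<'E'
import numpy as np,cv2
from bench import arm
def cloud(n,d=None,p=None):
    if d is None: p,d=arm.get_image(n)
    c=arm.get_calibration(n);K,R,t=c["camera_matrix"],c["R"],c["t"]
    v,u=np.mgrid[:384,:512]
    C=np.dstack([(u-K[0,2])/K[0,0]*d,(v-K[1,2])/K[1,1]*d,d])
    return p,(C-t)@R   # world = R^T (C-t)
def ray(n,uv,z):
    c=arm.get_calibration(n);K,R,t=c["camera_matrix"],c["R"],c["t"]
    o=-R.T@t; w=R.T@np.linalg.solve(K,np.r_[uv,1.]); return o+w*(z-o[2])/w[2]
E
python3 - <<'E'
from h import *
for n in("top","side"):
    p=cv2.imread(f"pics/{n}0.png");_,X=cloud(n,np.load(f"{n}0.npy"),p)
    x,y,z=X[...,0],X[...,1],X[...,2]
    tab=(x>300)&(x<480)&(y>-100)&(y<100)&(abs(z)<15); print(n,"table z",np.median(z[tab]),z[tab].std())
    on=(x>230)&(x<760)&(y>-330)&(y<150)
    # black handle
    bl=on&(p.max(2)<60)&(z>35)&(z<90)&(y<-100)&(x<560)
    q=X[bl];print("black",len(q),q.min(0).round(),q.max(0).round(),np.median(q,0).round(1))
    if n=="top":
        qq=q[q[:,2]>50]; f=np.polyfit(qq[:,0],qq[:,1],1);print("fit y=ax+b",f, np.median(qq[:,2]))
    # height blobs
    for lo,hi in((70,106),(106,135),(4,20)):
        m=(on&(z>lo)&(z<hi)).astype(np.uint8)
        k,l,s,c=cv2.connectedComponentsWithStats(m)
        for i in range(1,k):
            if s[i,4]>8:
                P=X[l==i]; print(lo,hi,s[i,4],"px",c[i].round(),"mean",P.mean(0).round(1),"min",P.min(0).round(),"max",P.max(0).round())
p=cv2.imread("pics/top0.png")[130:280,190:330]
q=cv2.imread("pics/side0.png")[150:265,170:350]
a=cv2.resize(p,None,fx=4,fy=4,interpolation=cv2.INTER_CUBIC)[:, :]
cv2.imwrite("pics/c1.png",a); cv2.imwrite("pics/c2.png",cv2.resize(q,None,fx=4,fy=4,interpolation=cv2.INTER_CUBIC))
E
```

```text
top table z 1.513639086089919 2.52423910862859
black 2 [ 463. -205.   63.] [ 470. -203.   63.] [ 466.6 -203.9   62.9]
fit y=ax+b [ -0.352528  -39.3989445] 62.86911119015771
70 106 93 px [284. 126.] mean [ 751.  -172.    84.7] min [ 742. -188.   70.] max [ 760. -157.   95.]
70 106 1940 px [225. 164.] mean [654.5 -22.2  79.9] min [597. -82.  70.] max [714.  37. 106.]
70 106 246 px [302. 199.] mean [ 563.6 -213.7   86.9] min [ 528. -225.   71.] max [ 602. -204.   98.]
106 135 34 px [203. 142.] mean [701.9  29.  119.8] min [696.  22. 115.] max [710.  35. 126.]
106 135 35 px [244. 141.] mean [704.6 -70.3 119.7] min [697. -78. 115.] max [713. -63. 126.]
106 135 37 px [224. 162.] mean [655.5 -21.9 111. ] min [649. -31. 106.] max [663. -11. 116.]
106 135 35 px [245. 180.] mean [608.7 -73.  119.6] min [602. -80. 110.] max [616. -65. 126.]
106 135 36 px [204. 181.] mean [606.1  26.8 119.7] min [599.  20. 111.] max [614.  35. 125.]
4 20 9 px [322. 133.] mean [ 752.3 -282.7    4.8] min [ 745. -287.    4.] max [ 756. -277.    6.]
4 20 13 px [280. 138.] mean [ 739.2 -165.7   12.6] min [ 734. -178.
[... 4020 characters left out ...]
 max [711.  39. 123.]
106 135 66 px [237. 214.] mean [607.2  30.3 117.5] min [600.  19. 107.] max [616.  37. 122.]
4 20 1246 px [298. 194.] mean [ 499.8 -202.7    9.9] min [ 393. -250.    4.] max [ 624. -174.   20.]
4 20 127 px [379. 185.] mean [ 296.  -278.3   13.2] min [ 276. -290.    8.] max [ 318. -254.   20.]
4 20 188 px [377. 199.] mean [ 306.3 -215.9   11.9] min [ 260. -287.    4.] max [ 339. -200.   20.]
4 20 35 px [195. 194.] mean [ 750.5 -154.2   13. ] min [ 742. -162.    5.] max [ 759. -149.   20.]
4 20 1245 px [220. 247.] mean [644.7  19.4  14.5] min [ 590. -105.    4.] max [726.  52.  20.]
4 20 482 px [379. 284.] mean [321.8  64.7  15.5] min [296.  33.   4.] max [348.  88.  20.]
```

View pics/c1.png

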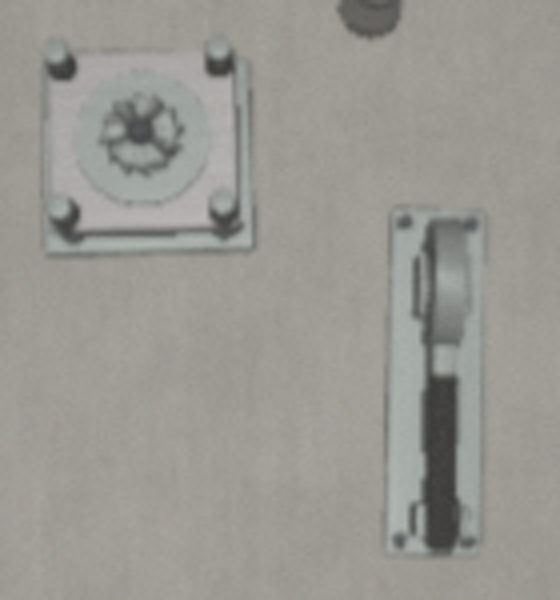

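The crop shows the nut centred in the press at about crop (141,132). The ring is at crop (449,280), the handle runs from (441,380) to (441,545), and the wrench is nearly parallel to world x. That gives the nut at about (655.5,-21) with yaw 0.026, and the grip at about (460,-211,50) with yaw -0.02.

```bash
cat >> h.py <<'E'
from scipy.spatial.transform import Rotation as Ro
def st(): 
    s=arm.read_state(); print("t",round(float(s["clock"]),2),"pos",np.round(s["position"],1),"j",np.round(s["joints"],2),"F",np.round(s["contact_force"],1),"T",np.round(s["wrist_torque"],2),"w",round(float(s["gripper_width"]),1)); return s
def down(yaw): # tool x at world yaw, tool pointing down
    return Ro.from_euler("z",yaw)*Ro.from_euler("x",np.pi)
def rel(s,targets):
    R0=Ro.from_quat(s["ee_rot"]);p0=np.array(s["position"])
    for p,R in targets:
        print("xyz",(R0.inv().apply(np.array(p)-p0)/10).round(2).tolist(),"ang",(R0.inv()*R).as_rotvec().round(3).tolist())
E
python3 - <<'E'
from h import *
s=st(); rel(s,[((450,250,240),down(-3.16)),((460,-211,240),down(-3.16)),((460,-211,120),down(-3.16))])
E
```

```text
t 0.1 pos [190.9 594.6 230.3] j [ 1.52  0.39  0.01 -0.   -1.19 -0.26] F [ 0.4  0.2 -0.2] T [-0.04 -0.   -0.01] w 85.6
xyz [35.2, 24.88, -0.91] ang [0.0, -0.003, 2.849]
xyz [50.26, 68.46, -0.82] ang [0.0, -0.003, 2.849]
xyz [50.26, 68.44, 11.18] ang [0.0, -0.003, 2.849]
```

{"op": "move_arm", "data": {
  "moves": [
    {"gripper": 1, "xyz": [35.2, 24.9, -0.9], "angular": [0, 0, 2.85]},
    {"gripper": 1, "xyz": [35.2, 24.9, -0.9], "angular": [0, 0, 2.85]},
    {"gripper": 1, "xyz": [35.2, 24.9, -0.9], "angular": [0, 0, 2.85]},
    {"gripper": 1, "xyz": [35.2, 24.9, -0.9], "angular": [0, 0, 2.85]},
    {"gripper": 1, "xyz": [35.2, 24.9, -0.9], "angular": [0, 0, 2.85]},
    {"gripper": 1, "xyz": [35.2, 24.9, -0.9], "angular": [0, 0, 2.85]},
    {"gripper": 0.3, "xyz": [50.3, 68.5, -0.8], "angular": [0, 0, 2.85]},
    {"gripper": 0.3, "xyz": [50.3, 68.5, -0.8], "angular": [0, 0, 2.85]},
    {"gripper": 0.3, "xyz": [50.3, 68.5, -0.8], "angular": [0, 0, 2.85]},
    {"gripper": 0.3, "xyz": [50.3, 68.5, -0.8], "angular": [0, 0, 2.85]}
  ]
}}

```text
clock: 1.35
position: [437.6, 44.3, 239.2]
ee_rot: [-0.457, 0.889, 0.0, 0.0]
contact_force: [1.1, 0.2, 0.8]
gripper_width: 55.4
```

```bash
python3 - <<'E'
from h import *
s=st(); rel(s,[((460,-211,240),down(-3.16)),((460,-211,120),down(-3.16))])
E
```

```text
t 1.35 pos [437.6  44.3 239.2] j [ 0.47  0.06 -0.4  -0.   -1.11 -1.09] F [1.1 0.2 0.8] T [ 0.01 -0.09 -0.03] w 55.4
xyz [19.46, -16.67, -0.08] ang [0.0, 0.0, 0.969]
xyz [19.47, -16.67, 11.92] ang [0.0, 0.0, 0.969]
```

{"op": "move_arm", "data": {
  "moves": [
    {"gripper": 0.3, "xyz": [19.5, -16.7, 0], "angular": [0, 0, 0.97]},
    {"gripper": 0.3, "xyz": [19.5, -16.7, 0], "angular": [0, 0, 0.97]},
    {"gripper": 0.3, "xyz": [19.5, -16.7, 0], "angular": [0, 0, 0.97]},
    {"gripper": 0.3, "xyz": [19.5, -16.7, 0], "angular": [0, 0, 0.97]},
    {"gripper": 0.3, "xyz": [19.5, -16.7, 5], "angular": [0, 0, 0.97]},
    {"gripper": 0.3, "xyz": [19.5, -16.7, 11], "angular": [0, 0, 0.97]},
    {"gripper": 0.3, "xyz": [19.5, -16.7, 11], "angular": [0, 0, 0.97]},
    {"gripper": 0.3, "xyz": [19.5, -16.7, 11], "angular": [0, 0, 0.97]}
  ]
}}

```text
clock: 2.35
position: [463.5, -209.7, 131.1]
ee_rot: [0.006, 1.0, -0.001, 0.001]
contact_force: [-0.1, 0.5, -0.0]
gripper_width: 55.6
```

```bash
python3 - <<'E'
from h import *
s=st(); rel(s,[((460,-211,120),down(-3.16)),((460,-211,34),down(-3.16))])
p,_=arm.get_image("side"); cv2.imwrite("pics/s1.png",cv2.resize(p[100:260,220:400],None,fx=4,fy=4,interpolation=cv2.INTER_CUBIC)[:600])
p,_=arm.get_image("top"); cv2.imwrite("pics/t1.png",cv2.resize(p[160:290,240:360],None,fx=4,fy=4,interpolation=cv2.INTER_CUBIC)[:600])
E
```

```text
t 2.35 pos [ 463.5 -209.7  131.1] j [-0.1   0.29 -0.42  0.   -0.86 -1.48] F [-0.1  0.5 -0. ] T [-0.07 -0.02 -0.03] w 55.6
xyz [0.35, -0.14, 1.11] ang [-0.001, 0.003, 0.006]
xyz [0.37, -0.13, 9.71] ang [-0.001, 0.003, 0.006]
```

View pics/s1.png

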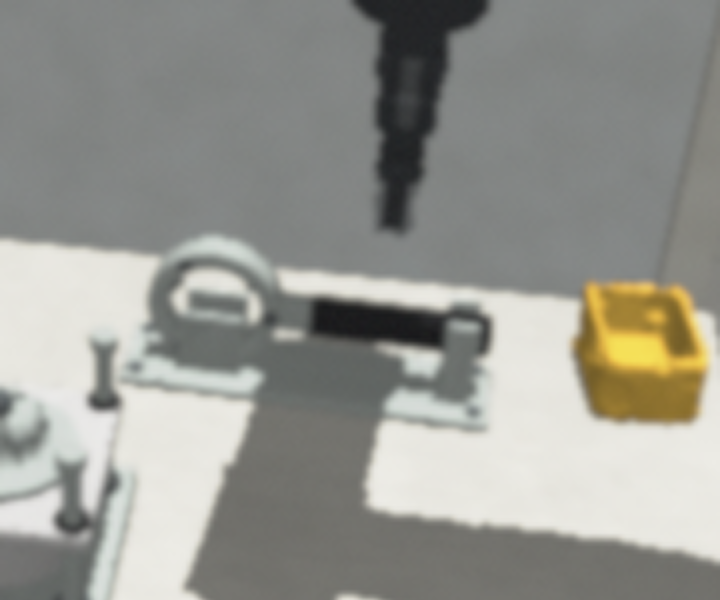

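The gripper at crop (395,225) stands above the free part of the handle, which lies between crop x 315 and 445. I'll descend and grip.

{"op": "move_arm", "data": {
  "moves": [
    {"gripper": 0.3, "xyz": [0.4, -0.15, 4], "angular": [0, 0, 0]},
    {"gripper": 0.3, "xyz": [0.4, -0.15, 7.5], "angular": [0, 0, 0]},
    {"gripper": 0.3, "xyz": [0.4, -0.15, 9.7], "angular": [0, 0, 0]},
    {"gripper": 0.3, "xyz": [0.4, -0.15, 9.7], "angular": [0, 0, 0]},
    {"gripper": -0.6, "xyz": [0.4, -0.15, 9.7], "angular": [0, 0, 0]},
    {"gripper": -0.9, "xyz": [0.4, -0.15, 9.7], "angular": [0, 0, 0]},
    {"gripper": -1, "xyz": [0.4, -0.15, 9.7], "angular": [0, 0, 0]},
    {"gripper": -1, "xyz": [0.4, -0.15, 9.7], "angular": [0, 0, 0]}
  ]
}}

```text
clock: 3.45
position: [459.3, -211.0, 34.0]
ee_rot: [0.007, 1.0, -0.0, 0.002]
contact_force: [-1.5, 1.9, 6.7]
gripper_width: 17.1
```

```bash
python3 - <<'E'
from h import *
st()
E
```

```text
t 3.45 pos [ 459.3 -211.    34. ] j [-0.11  0.43 -0.53  0.   -0.62 -1.48] F [-1.5  1.9  6.7] T [0.34 0.23 0.02] w 17.1
```

{"op": "move_arm", "data": {
  "moves": [
    {"gripper": -1, "xyz": [0, 0, -3], "angular": [0, 0, 0]},
    {"gripper": -1, "xyz": [0, 0, -6], "angular": [0, 0, 0]},
    {"gripper": -1, "xyz": [0, 0, -9], "angular": [0, 0, 0]},
    {"gripper": -1, "xyz": [0, 0, -12], "angular": [0, 0, 0]},
    {"gripper": -1, "xyz": [0, 0, -13], "angular": [0, 0, 0]},
    {"gripper": -1, "xyz": [0, 0, -13], "angular": [0, 0, 0]}
  ]
}}

```text
clock: 4.2
position: [457.4, -210.6, 161.9]
ee_rot: [0.007, 1.0, 0.0, -0.0]
contact_force: [-0.3, 0.3, -3.7]
gripper_width: 16.9
```

```bash
python3 - <<'E'
from h import *
s=st()
Rw=lambda yaw,roll,pitch: Ro.from_euler("z",yaw)*Ro.from_euler("y",pitch)*Ro.from_euler("x",roll)*down(-np.pi)
for yaw,roll,pitch,p in((-.2,.5,.1,(440,-120,190)),(-.4,1.05,.2,(420,-20,150))):
    R=Rw(yaw,roll,pitch); print("tool z",R.as_matrix()[:,2].round(2)); rel(s,[(p,R)])
p,_=arm.get_image("side"); cv2.imwrite("pics/s2.png",cv2.resize(p[60:260,200:400],None,fx=3,fy=3,interpolation=cv2.INTER_CUBIC)[:600])
E
```

```text
t 4.2 pos [ 457.4 -210.6  161.9] j [-0.11  0.25 -0.39 -0.   -0.94 -1.48] F [-0.3  0.3 -3.7] T [-0.    0.25  0.04] w 16.9
tool z [ 0.01  0.49 -0.87]
xyz [1.87, 9.03, -2.8] ang [-0.507, 0.051, 0.206]
tool z [ 0.25  0.84 -0.49]
xyz [4.01, 19.0, 1.21] ang [-1.071, -0.023, 0.453]
```

View pics/s2.png

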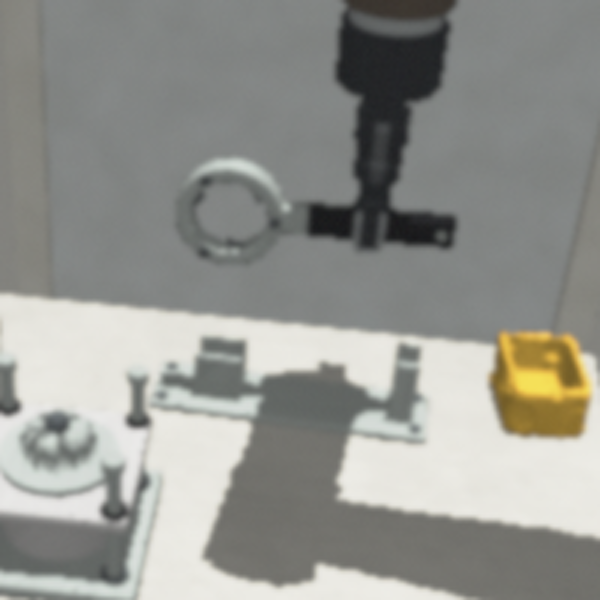

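The wrench hangs level in the jaws, with its ring at crop (230,210). The rivet dots are on the side facing the camera, which is the left, as stated. I'll roll it over now.

{"op": "move_arm", "data": {
  "moves": [
    {"gripper": -1, "xyz": [0.9, 4.5, -1.4], "angular": [-0.17, 0.02, 0.07]},
    {"gripper": -1, "xyz": [1.9, 9, -2.8], "angular": [-0.34, 0.03, 0.14]},
    {"gripper": -1, "xyz": [1.9, 9, -2.8], "angular": [-0.51, 0.05, 0.21]},
    {"gripper": -1, "xyz": [2.6, 12.5, -1.5], "angular": [-0.69, 0.02, 0.29]},
    {"gripper": -1, "xyz": [3.3, 16, 0], "angular": [-0.87, 0, 0.37]},
    {"gripper": -1, "xyz": [4, 19, 1.2], "angular": [-1.07, -0.02, 0.45]},
    {"gripper": -1, "xyz": [4, 19, 1.2], "angular": [-1.07, -0.02, 0.45]},
    {"gripper": -1, "xyz": [4, 19, 1.2], "angular": [-1.07, -0.02, 0.45]}
  ]
}}

```text
clock: 5.25
position: [420.5, -21.5, 148.7]
ee_rot: [0.22, 0.835, 0.504, 0.012]
contact_force: [-0.4, -0.3, -3.2]
gripper_width: 16.9
```

```bash
python3 - <<'E'
from h import *
s=st(); R=Ro.from_quat(s["ee_rot"]).as_matrix(); print(R.round(2))
wx,wz=-R[:,0],R[:,1]*np.sign(R[2,1]); c=s["position"]-16*R[:,2]; print("c",c,"wx",wx,"wz",wz)
h=c+105*wx; low=h[2]-42*np.hypot(wx[2],R[2,2])-10*wz[2]; print("ring",h,"lowest",low)
e=c-65*wx;print("end",e)
p=s["position"]; Rq=Ro.from_quat(s["ee_rot"]); rel(s,[((p[0],p[1],p[2]-low+8),Rq),((p[0],p[1],p[2]-low),Rq)])
p,_=arm.get_image("side"); cv2.imwrite("pics/s3.png",cv2.resize(p[60:300,180:440],None,fx=2.5,fy=2.5,interpolation=cv2.INTER_CUBIC)[:600])
E
```

```text
t 5.25 pos [420.5 -21.5 148.7] j [-0.48  0.39 -0.35 -1.06 -1.37 -1.06] F [-0.4 -0.3 -3.2] T [-2.26  0.93 -0.08] w 16.9
[[-0.9   0.36  0.24]
 [ 0.38  0.39  0.84]
 [ 0.2   0.85 -0.49]]
c [416.66493061 -34.88890108 156.52306114] wx [ 0.90298026 -0.3794253  -0.20165092] wz [0.3550013  0.39438203 0.84760657]
ring [511.4778578  -74.72855768 135.34971469] lowest 104.58739035356328
end [357.97121378 -10.22625651 169.63037084]
xyz [-1.95, -8.19, 4.74] ang [0.0, 0.0, 0.0]
xyz [-2.11, -8.86, 5.13] ang [0.0, 0.0, 0.0]
```

View pics/s3.png

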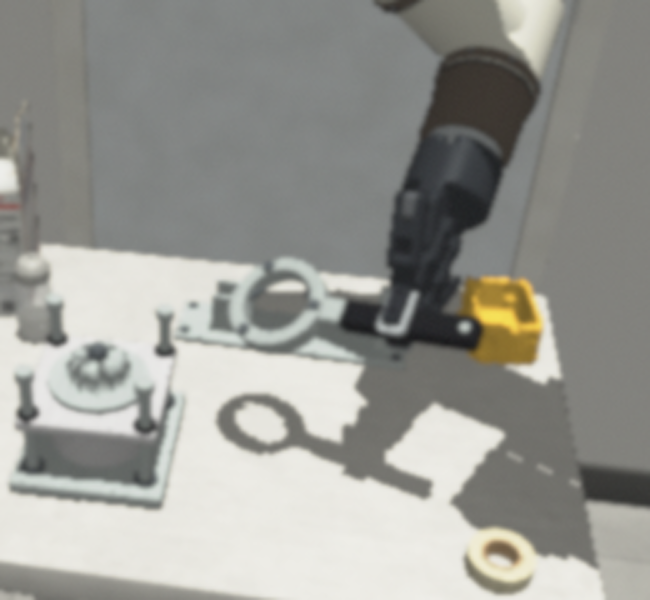

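Rivets are up (dots at crop (270,265), (315,305) and (240,325)), and the table below is bare. I'll lower until the ring's edge touches.

{"op": "move_arm", "data": {
  "moves": [
    {"gripper": -1, "xyz": [-0.8, -3.3, 1.9], "angular": [0, 0, 0]},
    {"gripper": -1, "xyz": [-1.6, -6.6, 3.8], "angular": [0, 0, 0]},
    {"gripper": -1, "xyz": [-1.95, -8.2, 4.75], "angular": [0, 0, 0]},
    {"gripper": -1, "xyz": [-2.05, -8.6, 5.0], "angular": [0, 0, 0]},
    {"gripper": -1, "xyz": [-2.05, -8.6, 5.0], "angular": [0, 0, 0]},
    {"gripper": -1, "xyz": [-2.05, -8.6, 5.0], "angular": [0, 0, 0]}
  ]
}}

```text
clock: 6.05
position: [421.8, -20.3, 49.6]
ee_rot: [0.218, 0.835, 0.505, 0.014]
contact_force: [0.0, 0.2, -3.4]
gripper_width: 17.1
```

{"op": "move_arm", "data": {
  "moves": [
    {"gripper": -1, "xyz": [-0.08, -0.35, 0.2], "angular": [0, 0, 0]},
    {"gripper": -1, "xyz": [-0.08, -0.35, 0.2], "angular": [0, 0, 0]},
    {"gripper": -0.3, "xyz": [-0.08, -0.35, 0.2], "angular": [0, 0, 0]},
    {"gripper": -0.3, "xyz": [-0.08, -0.35, 0.2], "angular": [0, 0, 0]},
    {"gripper": -0.3, "xyz": [-0.08, -0.35, 0.2], "angular": [0, 0, 0]},
    {"gripper": -0.3, "xyz": [-0.08, -0.35, -2], "angular": [0, 0, 0]},
    {"gripper": -0.3, "xyz": [-0.08, -0.35, -5], "angular": [0, 0, 0]},
    {"gripper": -0.3, "xyz": [-0.08, -0.35, -9], "angular": [0, 0, 0]},
    {"gripper": -0.3, "xyz": [-0.08, -0.35, -12], "angular": [0, 0, 0]},
    {"gripper": -0.3, "xyz": [-0.08, -0.35, -12], "angular": [0, 0, 0]}
  ]
}}

```text
clock: 7.3
position: [391.6, -124.7, 105.6]
ee_rot: [0.219, 0.835, 0.505, 0.015]
contact_force: [0.1, 0.1, -0.8]
gripper_width: 29.7
```

```bash
python3 - <<'E'
from h import *
s=st()
for n in("top","side"):
    p,X=cloud(n);np.save(n+"4.npy",X);cv2.imwrite(f"pics/{n}4.png",p)
p=cv2.imread("pics/top4.png")
cv2.imwrite("pics/c4.png",cv2.resize(p[150:300,170:310],None,fx=4,fy=4,interpolation=cv2.INTER_CUBIC))
E
```

```text
t 7.3 pos [ 391.6 -124.7  105.6] j [-0.67  0.53 -0.28 -0.95 -1.44 -0.92] F [ 0.1  0.1 -0.8] T [-1.63  0.49  0.05] w 29.7
```

View pics/c4.png

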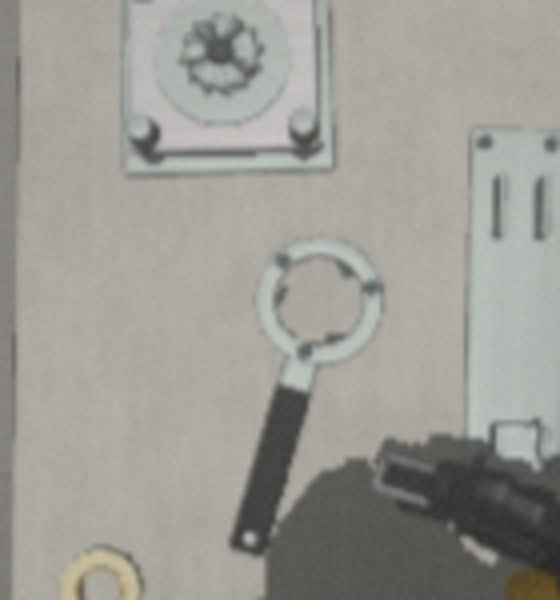

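The wrench lies flat on the bare table with its three rivets up. The ring is at crop (320,300), the handle end at (248,545), and the gripper is clear. I'll measure it for the regrasp.

```bash
python3 - <<'E'
from h import *
s=arm.read_state()
p=cv2.imread("pics/top4.png")
# dark handle: top view
roi=np.zeros((384,512),bool); roi[243:290,225:252]=1
m=(roi&(p.max(2)<75)).astype(np.uint8)
k,l,S,C=cv2.connectedComponentsWithStats(m); i=1+S[1:,4].argmax(); print(S[i],C[i])
mm=(l==i).astype(np.uint8); cn=max(cv2.findContours(mm,0,2)[0],key=len); r=cv2.minAreaRect(cn); print("rect",r)
b=cv2.boxPoints(r); W=np.array([ray("top",q,19.)[:2] for q in b]); print("box world",W.round(1).tolist())
ctr=ray("top",r[0],19.); print("handle rect ctr",ctr.round(1))
# ring: hsv/brightness vs table + height
X=np.load("top4.npy"); 
roi=np.zeros((384,512),np.uint8); cv2.circle(roi,(250,225),20,1,-1)
g=p.astype(int); sel=(roi>0)&(g[...,0]-g[...,2]>-2)  # ring bluish-grey vs warm table
print("n",sel.sum()); ys,xs=np.nonzero(sel)
cn=max(cv2.findContours(sel.astype(np.uint8),0,1)[0],key=len)
h=cv2.convexHull(cn); (cx,cy),rad=cv2.minEnclosingCircle(h); el=cv2.fitEllipse(cn);print("circ",cx,cy,rad,"ell",el)
c=ray("top",(cx,cy),20.);c2=ray("top",el[0],20.); print("ring",c.round(1),c2.round(1))
d=c2[:2]-ctr[:2]; print("dist",np.hypot(*d),"yaw",np.arctan2(d[1],d[0]))
zz=X[...,2][sel]; print("ring z med",np.median(zz)); print("handle z",np.median(X[...,2][l==i]))
E
```

```text
[229 248  17  40 262] [237.36641221 266.58015267]
rect ((237.0345916748047, 267.3730773925781), (7.805816650390625, 39.99384689331055), 15.255118370056152)
box world [[347.7, -26.7], [446.4, -54.2], [441.0, -73.8], [342.3, -46.2]]
handle rect ctr [394.1 -50.2  19. ]
n 406
circ 249.0220947265625 226.8453826904297 17.874727249145508 ell ((249.24130249023438, 225.6374053955078), (29.32195281982422, 33.19940948486328), 15.42060661315918)
ring [498.8 -81.8  20. ] [502.  -82.4  20. ]
dist 112.58488679193817 yaw -0.2906934385845977
ring z med 21.03405110182897
handle z 20.56215746570517
```

```bash
python3 - <<'E'
from h import *
s=st(); R=down(-np.pi-.28); rel(s,[((391,-124,180),R),((403,-53,100),R)])
E
```

```text
t 7.4 pos [ 391.3 -122.5  104.7] j [-0.67  0.53 -0.28 -0.95 -1.44 -0.92] F [-0.5  0.1 -0.2] T [-1.73  0.48 -0.03] w 30.0
xyz [1.46, 6.33, -3.82] ang [1.056, -0.12, -0.211]
xyz [1.48, 2.75, 6.33] ang [1.056, -0.12, -0.211]
```

{"op": "move_arm", "data": {
  "moves": [
    {"gripper": -0.1, "xyz": [1.5, 6.3, -3.8], "angular": [1.056, -0.12, -0.21]},
    {"gripper": -0.1, "xyz": [1.5, 6.3, -3.8], "angular": [1.056, -0.12, -0.21]},
    {"gripper": 0.1, "xyz": [1.5, 6.3, -3.8], "angular": [1.056, -0.12, -0.21]},
    {"gripper": 0.1, "xyz": [1.5, 6.3, -3.8], "angular": [1.056, -0.12, -0.21]},
    {"gripper": 0.1, "xyz": [1.5, 6.3, -3.8], "angular": [1.056, -0.12, -0.21]},
    {"gripper": 0.1, "xyz": [1.5, 4.5, 1], "angular": [1.056, -0.12, -0.21]},
    {"gripper": 0.1, "xyz": [1.5, 2.75, 6.3], "angular": [1.056, -0.12, -0.21]},
    {"gripper": 0.1, "xyz": [1.5, 2.75, 6.3], "angular": [1.056, -0.12, -0.21]},
    {"gripper": 0.1, "xyz": [1.5, 2.75, 6.3], "angular": [1.056, -0.12, -0.21]}
  ]
}}

```text
clock: 8.52
position: [402.8, -52.7, 99.8]
ee_rot: [0.139, 0.99, -0.0, -0.001]
contact_force: [1.0, -0.0, -0.5]
gripper_width: 47.3
```

```bash
python3 - <<'E'
from h import *
s=st(); R=down(-np.pi-.28); rel(s,[((403,-53,4),R)])
E
```

```text
t 8.53 pos [402.8 -52.7  99.8] j [ 0.27  0.18 -0.68  0.   -0.71 -2.12] F [ 1.  -0.  -0.5] T [-0.04  0.   -0.02] w 47.3
xyz [-0.04, -0.01, 9.58] ang [-0.001, -0.001, 0.002]
```

{"op": "move_arm", "data": {
  "moves": [
    {"gripper": 0.1, "xyz": [0, 0, 4], "angular": [0, 0, 0]},
    {"gripper": 0.1, "xyz": [0, 0, 7.5], "angular": [0, 0, 0]},
    {"gripper": 0.1, "xyz": [0, 0, 9], "angular": [0, 0, 0]},
    {"gripper": 0.1, "xyz": [0, 0, 9.6], "angular": [0, 0, 0]},
    {"gripper": -0.3, "xyz": [0, 0, 9.6], "angular": [0, 0, 0]},
    {"gripper": -0.7, "xyz": [0, 0, 9.6], "angular": [0, 0, 0]},
    {"gripper": -1, "xyz": [0, 0, 9.6], "angular": [0, 0, 0]},
    {"gripper": -1, "xyz": [0, 0, 9.6], "angular": [0, 0, 0]}
  ]
}}

```text
clock: 9.52
position: [403.4, -52.9, 4.4]
ee_rot: [0.139, 0.99, 0.0, 0.0]
contact_force: [1.2, -2.9, 3.3]
gripper_width: 21.9
```

```bash
python3 - <<'E'
from h import *
s=st()
E
```

```text
t 9.53 pos [403.4 -52.9   4.4] j [ 0.27  0.37 -0.79  0.   -0.42 -2.12] F [ 1.2 -2.9  3.3] T [-0.94 -0.35 -0.2 ] w 21.9
```

```bash
python3 - <<'E'
from h import *
s=st(); R=down(-np.pi+.026); rel(s,[((403,-53,155),down(-np.pi-.28)),((550.5,-23.7,155),R)])
E
```

```text
t 9.53 pos [403.4 -52.9   4.4] j [ 0.27  0.37 -0.79  0.   -0.42 -2.12] F [ 1.2 -2.9  3.3] T [-0.94 -0.35 -0.2 ] w 21.9
xyz [0.02, -0.01, -15.06] ang [0.0, 0.001, 0.001]
xyz [-13.34, 6.87, -15.05] ang [0.0, 0.001, -0.305]
```

{"op": "move_arm", "data": {
  "moves": [
    {"gripper": -1, "xyz": [0, 0, -3], "angular": [0, 0, 0]},
    {"gripper": -1, "xyz": [0, 0, -7], "angular": [0, 0, 0]},
    {"gripper": -1, "xyz": [0, 0, -11], "angular": [0, 0, 0]},
    {"gripper": -1, "xyz": [0, 0, -15], "angular": [0, 0, 0]},
    {"gripper": -1, "xyz": [-3, 2, -15], "angular": [0, 0, -0.1]},
    {"gripper": -1, "xyz": [-7, 4, -15], "angular": [0, 0, -0.2]},
    {"gripper": -1, "xyz": [-11, 6, -15], "angular": [0, 0, -0.305]},
    {"gripper": -1, "xyz": [-13.3, 6.9, -15], "angular": [0, 0, -0.305]},
    {"gripper": -1, "xyz": [-13.3, 6.9, -15], "angular": [0, 0, -0.305]},
    {"gripper": -1, "xyz": [-13.3, 6.9, -15], "angular": [0, 0, -0.305]}
  ]
}}

```text
clock: 10.78
position: [547.9, -23.3, 152.3]
ee_rot: [-0.013, 1.0, -0.0, -0.003]
contact_force: [-0.8, -0.6, -2.6]
gripper_width: 22.1
```

```bash
python3 - <<'E'
from h import *
s=st()
for n in("top","side"):
    p,X=cloud(n);np.save(n+"5.npy",X);cv2.imwrite(f"pics/{n}5.png",p)
a=cv2.resize(cv2.imread("pics/top5.png")[125:235,180:280],None,fx=5,fy=5,interpolation=cv2.INTER_CUBIC)
cv2.imwrite("pics/c5.png",a)
X=np.load("top5.npy");z=X[...,2];m=(z>148)&(z<185)&(X[...,0]>600)&(X[...,0]<720)
q=X[m];print(len(q),q.min(0),q.max(0),np.median(q,0))
E
```

```text
t 10.78 pos [547.9 -23.3 152.3] j [ 0.25  0.33 -0.29 -0.   -0.96 -1.8 ] F [-0.8 -0.6 -2.6] T [-0.02  0.25 -0.01] w 22.1
347 [626.50208394 -61.52359582 148.19407006] [694.54791707  21.0591262  172.50032827] [676.04963446 -30.97080249 166.29116074]
```

View pics/c5.png

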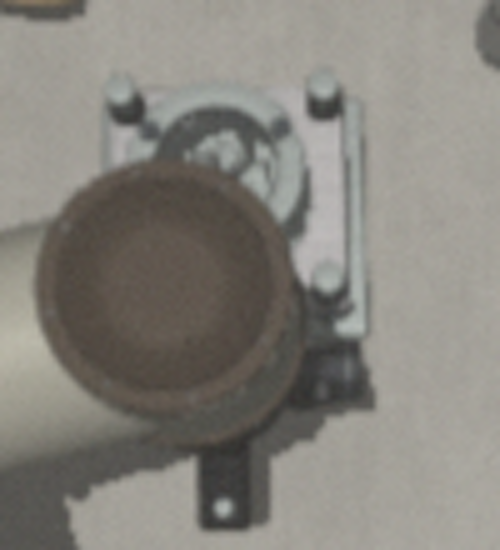

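The top view is partly hidden by the wrist. The visible ring arc (crop about (215,85) to (300,190)) surrounds the nut at about (220,150). The ring sits at about (652.5,-20.2) and the nut at (655.4,-21.6), so I'll correct and descend slowly.

```bash
python3 - <<'E'
from h import *
s=st(); R=down(-np.pi+.026); rel(s,[((550.7,-24.2,z),R) for z in(112,100,92,86)])
X=np.load("top0.npy"); _,X=cloud("top",X,0); r=np.hypot(X[...,0]-655.5,X[...,1]+21.5); m=(r>32)&(r<41)&(X[...,2]>50); print("collar z",np.median(X[...,2][m])); 
_,X=cloud("side",np.load("side0.npy"),0); r=np.hypot(X[...,0]-655.5,X[...,1]+21.5); m=(r>32)&(r<41)&(X[...,2]>50); print("collar z",np.median(X[...,2][m]))
E
```

```text
t 10.88 pos [548.3 -23.4 153.1] j [ 0.25  0.33 -0.29 -0.   -0.96 -1.8 ] F [-0.3  0.2 -3.8] T [-0.04  0.33  0.01] w 22.7
xyz [-0.25, -0.09, 4.11] ang [-0.0, -0.003, -0.0]
xyz [-0.26, -0.09, 5.31] ang [-0.0, -0.003, -0.0]
xyz [-0.26, -0.08, 6.11] ang [-0.0, -0.003, -0.0]
xyz [-0.26, -0.08, 6.71] ang [-0.0, -0.003, -0.0]
collar z 80.6308834686946
collar z 80.69145502955342
```

{"op": "move_arm", "data": {
  "moves": [
    {"gripper": -1, "xyz": [-0.25, -0.09, 2], "angular": [0, 0, 0]},
    {"gripper": -1, "xyz": [-0.25, -0.09, 4], "angular": [0, 0, 0]},
    {"gripper": -1, "xyz": [-0.25, -0.09, 4.4], "angular": [0, 0, 0]},
    {"gripper": -1, "xyz": [-0.25, -0.09, 4.8], "angular": [0, 0, 0]},
    {"gripper": -1, "xyz": [-0.25, -0.09, 5.1], "angular": [0, 0, 0]},
    {"gripper": -1, "xyz": [-0.25, -0.09, 5.3], "angular": [0, 0, 0]},
    {"gripper": -1, "xyz": [-0.25, -0.09, 5.3], "angular": [0, 0, 0]}
  ]
}}

```text
clock: 11.75
position: [552.3, -24.1, 100.7]
ee_rot: [-0.013, 1.0, -0.0, -0.0]
contact_force: [-0.2, 1.0, -2.4]
gripper_width: 22.5
```

```bash
python3 - <<'E'
from h import *
s=st()
p,X=cloud("side");cv2.imwrite("pics/c6.png",cv2.resize(p[150:270,160:280],None,fx=5,fy=5,interpolation=cv2.INTER_CUBIC))
E
```

```text
t 11.75 pos [552.3 -24.1 100.7] j [ 0.25  0.39 -0.34  0.   -0.83 -1.79] F [-0.2  1.  -2.4] T [-0.01  0.2   0.04] w 22.5
```

View pics/c6.png

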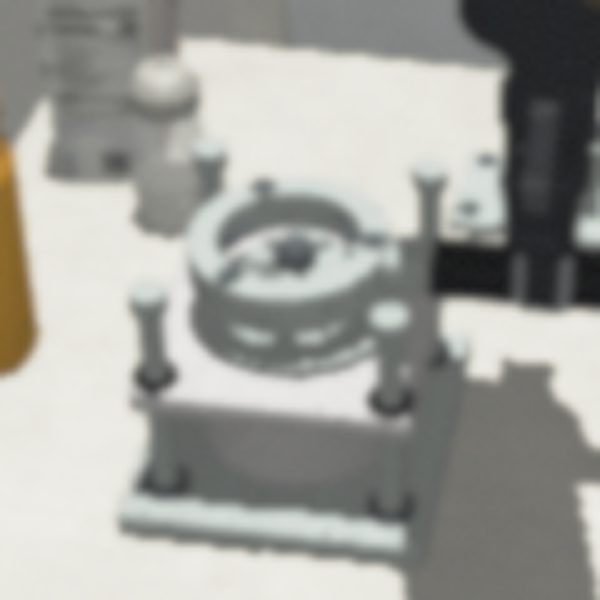

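The ring surrounds the nut, with its centre at crop (287,248) and the nut boss at (290,252), and no contact yet. I'll press it down.

{"op": "move_arm", "data": {
  "moves": [
    {"gripper": -1, "xyz": [0.12, 0, 0.5], "angular": [0, 0, 0]},
    {"gripper": -1, "xyz": [0.12, 0, 0.8], "angular": [0, 0, 0]},
    {"gripper": -1, "xyz": [0.12, 0, 1.1], "angular": [0, 0, 0]},
    {"gripper": -1, "xyz": [0.12, 0, 1.4], "angular": [0, 0, 0]},
    {"gripper": -1, "xyz": [0.12, 0, 1.6], "angular": [0, 0, 0]},
    {"gripper": -1, "xyz": [0.12, 0, 1.6], "angular": [0, 0, 0]}
  ]
}}

```text
clock: 12.55
position: [551.3, -24.0, 84.5]
ee_rot: [-0.013, 1.0, -0.0, -0.0]
contact_force: [0.5, 0.8, -3.0]
gripper_width: 22.3
```

```bash
python3 - <<'E'
from h import *
s=st()
E
```

```text
t 12.55 pos [551.3 -24.   84.5] j [ 0.25  0.41 -0.36  0.   -0.79 -1.8 ] F [ 0.5  0.8 -3. ] T [ 0.07 -0.15  0.01] w 22.3
```

{"op": "move_arm", "data": {
  "moves": [
    {"gripper": -1, "xyz": [0, 0, 0.2], "angular": [0, 0, 0]},
    {"gripper": -1, "xyz": [-0.12, -1.56, 0.2], "angular": [0, 0, -0.15]},
    {"gripper": -1, "xyz": [-0.47, -3.09, 0.2], "angular": [0, 0, -0.3]},
    {"gripper": -1, "xyz": [-1.08, -4.64, 0.2], "angular": [0, 0, -0.46]},
    {"gripper": -1, "xyz": [-1.08, -4.64, 0.2], "angular": [0, 0, -0.46]}
  ]
}}

```text
clock: 13.18
position: [563.7, -70.8, 83.4]
ee_rot: [-0.239, 0.971, -0.0, 0.0]
contact_force: [-1.0, -1.1, 3.2]
gripper_width: 22.3
```

```bash
python3 - <<'E'
from h import *
s=st();print(Ro.from_quat(s["ee_rot"]).as_matrix()[:,0].round(3))
for n in("top","side"):
    p,X=cloud(n);cv2.imwrite(f"pics/{n}7.png",p)
E
```

```text
t 13.18 pos [563.7 -70.8  83.4] j [ 0.16  0.44 -0.32  0.   -0.81 -1.25] F [-1.  -1.1  3.2] T [-0.27  0.09 -0.04] w 22.3
[-0.886 -0.464 -0.   ]
```

{"op": "move_arm", "data": {
  "moves": [
    {"gripper": -1, "xyz": [-0.12, 1.56, 0], "angular": [0, 0, 0.15]},
    {"gripper": -1, "xyz": [-0.47, 3.09, 0], "angular": [0, 0, 0.3]},
    {"gripper": -1, "xyz": [-1.08, 4.64, 0.05], "angular": [0, 0, 0.46]}
  ]
}}

```text
clock: 13.65
position: [549.8, -24.1, 82.6]
ee_rot: [-0.01, 1.0, -0.001, -0.001]
contact_force: [-1.8, -1.8, 4.1]
gripper_width: 22.5
```

{"op": "move_arm", "data": {
  "moves": [
    {"gripper": -1, "xyz": [-0.12, 1.56, 0], "angular": [0, 0, 0.15]},
    {"gripper": -1, "xyz": [-0.47, 3.09, 0.05], "angular": [0, 0, 0.3]},
    {"gripper": -1, "xyz": [-1.08, 4.64, 0.05], "angular": [0, 0, 0.46]},
    {"gripper": -1, "xyz": [-1.08, 4.64, 0.05], "angular": [0, 0, 0.46]}
  ]
}}

```text
clock: 14.15
position: [560.0, 23.4, 81.4]
ee_rot: [0.215, 0.977, -0.0, -0.001]
contact_force: [-2.7, 0.7, 2.9]
gripper_width: 22.1
```

```bash
python3 - <<'E'
from h import *
s=st();print(Ro.from_quat(s["ee_rot"]).as_matrix()[:,0].round(3))
for n in("top","side"):
    p,X=cloud(n);cv2.imwrite(f"pics/{n}8.png",p)
a=[cv2.resize(cv2.imread(f"pics/side{i}.png")[170:250,170:270],None,fx=4,fy=4,interpolation=cv2.INTER_CUBIC) for i in(7,8)]
cv2.imwrite("pics/c8.png",np.hstack(a))
E
```

```text
t 14.15 pos [560.   23.4  81.4] j [ 0.33  0.43 -0.34 -0.   -0.8  -2.33] F [-2.7  0.7  2.9] T [ 0.25  0.48 -0.01] w 22.1
[-0.908  0.419  0.001]
```

View pics/c8.png

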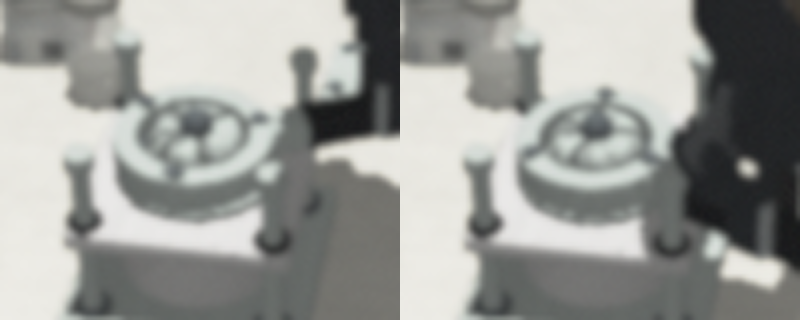

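The left half (swung back) and the right half (swung forward) both show the ring flat down around the nut. Two strokes are done, so I'll continue: back about 0.62 rad (one tooth), then forward with force checks.

{"op": "move_arm", "data": {
  "moves": [
    {"gripper": -1, "xyz": [-0.12, -1.56, 0], "angular": [0, 0, -0.15]},
    {"gripper": -1, "xyz": [-0.47, -3.09, 0], "angular": [0, 0, -0.3]},
    {"gripper": -1, "xyz": [-1.08, -4.64, 0], "angular": [0, 0, -0.46]},
    {"gripper": -1, "xyz": [-1.95, -6.07, 0], "angular": [0, 0, -0.62]},
    {"gripper": -1, "xyz": [-2.3, -6.55, 0], "angular": [0, 0, -0.68]},
    {"gripper": -1, "xyz": [-2.3, -6.55, 0], "angular": [0, 0, -0.68]}
  ]
}}

```text
clock: 15.0
position: [553.7, -47.3, 81.6]
ee_rot: [-0.122, 0.993, -0.0, -0.0]
contact_force: [0.2, -1.0, 2.7]
gripper_width: 22.2
```

{"op": "move_arm", "data": {
  "moves": [
    {"gripper": -1, "xyz": [-0.12, 1.56, 0], "angular": [0, 0, 0.15]},
    {"gripper": -1, "xyz": [-0.47, 3.09, 0], "angular": [0, 0, 0.3]},
    {"gripper": -1, "xyz": [-0.47, 3.09, 0], "angular": [0, 0, 0.3]}
  ]
}}

```text
clock: 15.38
position: [550.1, -15.5, 81.3]
ee_rot: [0.026, 1.0, -0.0, -0.001]
contact_force: [-1.1, -0.7, 0.4]
gripper_width: 22.4
```

{"op": "move_arm", "data": {
  "moves": [
    {"gripper": -1, "xyz": [-0.12, 1.56, 0.05], "angular": [0, 0, 0.15]},
    {"gripper": -1, "xyz": [-0.47, 3.09, 0.1], "angular": [0, 0, 0.3]},
    {"gripper": -1, "xyz": [-0.75, 3.88, 0.1], "angular": [0, 0, 0.38]},
    {"gripper": -1, "xyz": [-0.75, 3.88, 0.1], "angular": [0, 0, 0.38]}
  ]
}}

```text
clock: 15.88
position: [559.7, 22.8, 80.1]
ee_rot: [0.214, 0.977, -0.0, -0.001]
contact_force: [-4.5, 0.9, 2.4]
gripper_width: 22.4
```

```bash
python3 - <<'E'
from h import *
s=st();m=Ro.from_quat(s["ee_rot"]).as_matrix()[:,0];print("delta",np.arctan2(m[1],-m[0])+.026)
E
```

```text
t 15.88 pos [559.7  22.8  80.1] j [ 0.33  0.43 -0.34 -0.   -0.8  -2.33] F [-4.5  0.9  2.4] T [0.31 0.79 0.01] w 22.4
delta 0.4575449928072494
```

{"op": "move_arm", "data": {
  "moves": [
    {"gripper": -1, "xyz": [-0.12, -1.56, 0], "angular": [0, 0, -0.15]},
    {"gripper": -1, "xyz": [-0.47, -3.09, 0], "angular": [0, 0, -0.3]},
    {"gripper": -1, "xyz": [-1.08, -4.64, 0], "angular": [0, 0, -0.46]},
    {"gripper": -1, "xyz": [-1.95, -6.07, 0], "angular": [0, 0, -0.62]},
    {"gripper": -1, "xyz": [-2.3, -6.55, 0], "angular": [0, 0, -0.68]},
    {"gripper": -1, "xyz": [-2.3, -6.55, 0], "angular": [0, 0, -0.68]}
  ]
}}

```text
clock: 16.62
position: [553.7, -47.2, 80.3]
ee_rot: [-0.122, 0.992, -0.0, -0.0]
contact_force: [0.0, -1.1, -0.6]
gripper_width: 22.4
```

{"op": "move_arm", "data": {
  "moves": [
    {"gripper": -1, "xyz": [-0.12, 1.56, 0], "angular": [0, 0, 0.15]},
    {"gripper": -1, "xyz": [-0.47, 3.09, 0], "angular": [0, 0, 0.3]},
    {"gripper": -1, "xyz": [-0.47, 3.09, 0], "angular": [0, 0, 0.3]}
  ]
}}

```text
clock: 17.0
position: [550.0, -15.2, 80.2]
ee_rot: [0.026, 1.0, -0.001, -0.001]
contact_force: [-0.9, -3.2, -0.3]
gripper_width: 22.5
```

{"op": "move_arm", "data": {
  "moves": [
    {"gripper": -1, "xyz": [-0.05, 1.04, 0.03], "angular": [0, 0, 0.1]},
    {"gripper": -1, "xyz": [-0.12, 1.56, 0.05], "angular": [0, 0, 0.15]}
  ]
}}

```text
clock: 17.25
position: [551.7, -0.9, 79.7]
ee_rot: [0.1, 0.995, -0.001, -0.002]
contact_force: [-1.9, -8.3, -0.3]
gripper_width: 22.4
```

```bash
python3 - <<'E'
from h import *
s=st();m=Ro.from_quat(s["ee_rot"]).as_matrix()[:,0];print("delta",np.arctan2(m[1],-m[0])+.026)
E
```

```text
t 17.25 pos [551.7  -0.9  79.7] j [ 0.29  0.42 -0.37  0.   -0.79 -2.07] F [-1.9 -8.3 -0.3] T [-2.32  0.4   0.6 ] w 22.4
delta 0.22731885133165117
```

{"op": "move_arm", "data": {
  "moves": [
    {"gripper": -1, "xyz": [0, 0.5, 0.02], "angular": [0, 0, 0.05]},
    {"gripper": -1, "xyz": [0, 0.5, 0.02], "angular": [0, 0, 0.05]},
    {"gripper": -1, "xyz": [0, 0.5, 0.02], "angular": [0, 0, 0.05]}
  ]
}}

```text
clock: 17.62
position: [552.5, 2.7, 79.6]
ee_rot: [0.123, 0.992, -0.002, -0.002]
contact_force: [-1.2, -8.0, -0.2]
gripper_width: 22.1
```

```bash
python3 - <<'E'
from h import *
s=st();m=Ro.from_quat(s["ee_rot"]).as_matrix()[:,0];print("delta",np.arctan2(m[1],-m[0])+.026)
E
```

```text
t 17.62 pos [552.5   2.7  79.6] j [ 0.3   0.42 -0.36  0.   -0.79 -2.12] F [-1.2 -8.  -0.2] T [-2.4   0.45  1.18] w 22.1
delta 0.27199044177815906
```

{"op": "move_arm", "data": {
  "moves": [
    {"gripper": -1, "xyz": [-0.02, 0.7, 0.02], "angular": [0, 0, 0.06]},
    {"gripper": -1, "xyz": [-0.02, 0.7, 0.02], "angular": [0, 0, 0.06]},
    {"gripper": -1, "xyz": [-0.02, 0.7, 0.02], "angular": [0, 0, 0.06]},
    {"gripper": -1, "xyz": [-0.02, 0.7, 0.02], "angular": [0, 0, 0.06]}
  ]
}}

```text
clock: 18.12
position: [553.6, 6.4, 79.6]
ee_rot: [0.152, 0.988, -0.005, -0.003]
contact_force: [-1.3, -20.4, 1.4]
gripper_width: 22.4
```

```bash
python3 - <<'E'
from h import *
s=st();m=Ro.from_quat(s["ee_rot"]).as_matrix()[:,0];print("delta",np.arctan2(m[1],-m[0])+.026)
for n in("top","side"):
    p,X=cloud(n);cv2.imwrite(f"pics/{n}9.png",p)
cv2.imwrite("pics/c9.png",np.hstack([cv2.resize(cv2.imread("pics/side9.png")[170:250,170:270],None,fx=4,fy=4,interpolation=cv2.INTER_CUBIC),cv2.resize(cv2.imread("pics/top9.png")[125:205,180:280],None,fx=4,fy=4,interpolation=cv2.INTER_CUBIC)]))
E
```

```text
t 18.12 pos [553.6   6.4  79.6] j [ 0.31  0.43 -0.36  0.01 -0.79 -2.19] F [ -1.3 -20.4   1.4] T [-5.54  0.16  1.29] w 22.4
delta 0.33196592552649273
```

View pics/c9.png

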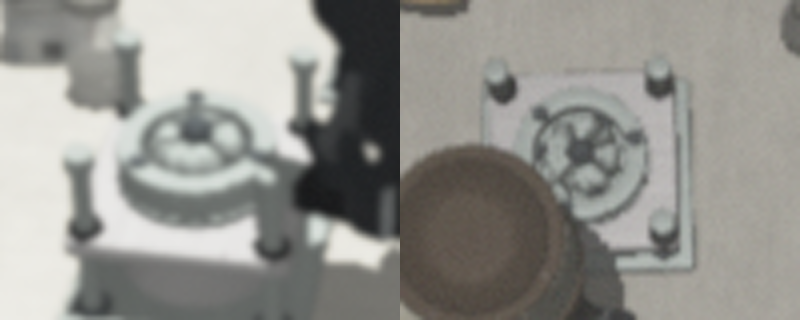

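The ring lies flat round the nut at side crop (195,140) and top crop (582,155), and the handle is clear of the rod. Resistance rose to a steady 20 N at 0.33 rad, where the previous stroke passed freely to 0.46, so the nut is on its stop. I'll relax the load and release.

{"op": "move_arm", "data": {
  "moves": [
    {"gripper": -1, "xyz": [0, -0.6, 0], "angular": [0, 0, -0.06]},
    {"gripper": -1, "xyz": [0.03, -1.0, 0], "angular": [0, 0, -0.1]},
    {"gripper": -1, "xyz": [0.03, -1.0, 0], "angular": [0, 0, -0.1]}
  ]
}}

```text
clock: 18.6
position: [552.0, -0.7, 79.8]
ee_rot: [0.106, 0.994, -0.002, -0.001]
contact_force: [0.1, -11.9, -0.6]
gripper_width: 22.3
```

```bash
python3 - <<'E'
from h import *
s=st();m=Ro.from_quat(s["ee_rot"]).as_matrix()[:,0];print("delta",np.arctan2(m[1],-m[0])+.026)
E
```

```text
t 18.6 pos [552.   -0.7  79.8] j [ 0.29  0.42 -0.37  0.   -0.79 -2.08] F [  0.1 -11.9  -0.6] T [-3.41 -0.34 -0.14] w 22.3
delta 0.23797939629928735
```

{"op": "move_arm", "data": {
  "moves": [
    {"gripper": -1, "xyz": [0.0, -0.6, 0], "angular": [0, 0, -0.06]},
    {"gripper": -1, "xyz": [0.0, -0.6, 0], "angular": [0, 0, -0.06]},
    {"gripper": -1, "xyz": [0.0, -0.6, 0], "angular": [0, 0, -0.06]}
  ]
}}

```text
clock: 18.98
position: [551.2, -5.0, 79.6]
ee_rot: [0.076, 0.997, -0.001, -0.001]
contact_force: [-0.0, -5.1, -1.4]
gripper_width: 22.4
```

Checking the stop on the next tooth: swing back 0.62 rad, then forward gently.

{"op": "move_arm", "data": {
  "moves": [
    {"gripper": -1, "xyz": [-0.12, -1.56, 0], "angular": [0, 0, -0.15]},
    {"gripper": -1, "xyz": [-0.47, -3.09, 0], "angular": [0, 0, -0.3]},
    {"gripper": -1, "xyz": [-1.08, -4.64, 0], "angular": [0, 0, -0.46]},
    {"gripper": -1, "xyz": [-1.95, -6.07, 0], "angular": [0, 0, -0.62]},
    {"gripper": -1, "xyz": [-1.95, -6.07, 0], "angular": [0, 0, -0.62]}
  ]
}}

```text
clock: 19.6
position: [561.5, -67.6, 79.5]
ee_rot: [-0.231, 0.973, -0.0, -0.0]
contact_force: [-0.1, -2.1, -1.1]
gripper_width: 22.4
```

{"op": "move_arm", "data": {
  "moves": [
    {"gripper": -1, "xyz": [-0.03, 0.8, 0], "angular": [0, 0, 0.08]},
    {"gripper": -1, "xyz": [-0.03, 0.8, 0], "angular": [0, 0, 0.08]}
  ]
}}

```text
clock: 19.85
position: [557.8, -59.1, 79.7]
ee_rot: [-0.192, 0.981, -0.0, -0.0]
contact_force: [0.7, -2.4, -1.9]
gripper_width: 22.4
```

{"op": "move_arm", "data": {
  "moves": [
    {"gripper": -1, "xyz": [-0.05, 1.04, 0], "angular": [0, 0, 0.1]},
    {"gripper": -1, "xyz": [-0.05, 1.04, 0], "angular": [0, 0, 0.1]}
  ]
}}

```text
clock: 20.1
position: [554.1, -49.0, 79.7]
ee_rot: [-0.143, 0.99, -0.0, -0.001]
contact_force: [-0.9, -4.2, -2.0]
gripper_width: 22.6
```

{"op": "move_arm", "data": {
  "moves": [
    {"gripper": -1, "xyz": [-0.05, 1.04, 0], "angular": [0, 0, 0.1]},
    {"gripper": -1, "xyz": [-0.05, 1.04, 0], "angular": [0, 0, 0.1]},
    {"gripper": -1, "xyz": [-0.05, 1.04, 0], "angular": [0, 0, 0.1]}
  ]
}}

```text
clock: 20.48
position: [552.6, -39.1, 79.9]
ee_rot: [-0.094, 0.996, -0.0, 0.0]
contact_force: [2.7, -3.2, -1.6]
gripper_width: 22.3
```

```bash
python3 - <<'E'
from h import *
s=st();m=Ro.from_quat(s["ee_rot"]).as_matrix()[:,0];print("delta",np.arctan2(m[1],-m[0])+.026)
for n in("top",):
    p,X=cloud(n);cv2.imwrite(f"pics/{n}10.png",p)
E
```

```text
t 20.48 pos [552.6 -39.1  79.9] j [ 0.22  0.42 -0.36  0.   -0.79 -1.6 ] F [ 2.7 -3.2 -1.6] T [-0.72 -0.59  0.06] w 22.3
delta -0.16273405341415373
```

{"op": "move_arm", "data": {
  "moves": [
    {"gripper": -1, "xyz": [-0.05, 1.04, 0], "angular": [0, 0, 0.1]},
    {"gripper": -1, "xyz": [-0.05, 1.04, 0], "angular": [0, 0, 0.1]},
    {"gripper": -1, "xyz": [-0.05, 1.04, 0], "angular": [0, 0, 0.1]}
  ]
}}

```text
clock: 20.9
position: [552.1, -29.2, 80.1]
ee_rot: [-0.045, 0.999, -0.001, 0.001]
contact_force: [4.8, -5.2, -2.3]
gripper_width: 22.4
```

{"op": "move_arm", "data": {
  "moves": [
    {"gripper": -1, "xyz": [-0.05, 1.04, 0], "angular": [0, 0, 0.1]},
    {"gripper": -1, "xyz": [-0.05, 1.04, 0], "angular": [0, 0, 0.1]},
    {"gripper": -1, "xyz": [-0.05, 1.04, 0], "angular": [0, 0, 0.1]}
  ]
}}

```text
clock: 21.28
position: [552.4, -20.1, 80.5]
ee_rot: [0.003, 1.0, -0.002, 0.001]
contact_force: [7.8, -9.8, -4.1]
gripper_width: 22.9
```

{"op": "move_arm", "data": {
  "moves": [
    {"gripper": -1, "xyz": [-0.05, 1.04, 0], "angular": [0, 0, 0.1]},
    {"gripper": -1, "xyz": [-0.05, 1.04, 0], "angular": [0, 0, 0.1]},
    {"gripper": -1, "xyz": [-0.05, 1.04, 0], "angular": [0, 0, 0.1]}
  ]
}}

```text
clock: 21.65
position: [551.6, -8.2, 80.4]
ee_rot: [0.057, 0.998, 0.0, 0.001]
contact_force: [2.4, -5.1, 2.0]
gripper_width: 22.3
```

```bash
python3 - <<'E'
from h import *
s=st();m=Ro.from_quat(s["ee_rot"]).as_matrix()[:,0];print("delta",np.arctan2(m[1],-m[0])+.026)
for n in("top",):
    p,X=cloud(n);cv2.imwrite(f"pics/{n}11.png",p)
a=[cv2.resize(cv2.imread(f"pics/top{i}.png")[135:190,195:260],None,fx=6,fy=6,interpolation=cv2.INTER_CUBIC) for i in(9,10,11)]
E
```

```text
t 21.65 pos [551.6  -8.2  80.4] j [ 0.28  0.42 -0.37  0.   -0.78 -1.96] F [ 2.4 -5.1  2. ] T [-1.4  -1.02 -0.5 ] w 22.3
delta 0.1407294057410171
```

The readings are ambiguous on this stroke, so I'll measure the nut and ring angles numerically from the pictures. Each is unwrapped about the nut's axis on a plane at its own height.

```bash
cat > nut.py <<'E'
from h import *
def polar(img,n,z,rs,c=(655.5,-21.5),N=360):
    cal=arm.get_calibration(n);K,R,t=cal["camera_matrix"],cal["R"],cal["t"]
    a=np.linspace(-np.pi,np.pi,N,endpoint=False); A,Rr=np.meshgrid(a,rs)
    W=np.dstack([c[0]+Rr*np.cos(A),c[1]+Rr*np.sin(A),np.full_like(A,z)])
    q=(W@R.T+t)@K.T; q=(q[...,:2]/q[...,2:]).astype(np.float32)
    return cv2.remap(cv2.cvtColor(img,cv2.COLOR_BGR2GRAY),q,None,cv2.INTER_CUBIC).astype(float)
def shift(P,Q): # rotation (rad, ccw +) taking P to Q
    best=[]
    for k in range(-60,61):
        a=np.roll(P,k,1); best.append(np.corrcoef(a.ravel(),Q.ravel())[0,1])
    o=np.array(best); s=sorted([(round(o[i],2),i-60) for i in range(1,120) if o[i]>=o[i-1] and o[i]>=o[i+1]],reverse=True)[:3]; return s
E
python3 - <<'E'
from nut import *
p,_=arm.get_image("side");cv2.imwrite("pics/side11.png",p)
p,_=arm.get_image("side")
im={i:cv2.imread(f"pics/side{i}.png") for i in(0,5,7,8,9,11)}
zs={0:102,5:102,7:101,8:99.5,9:97,11:97}
P={i:polar(im[i],"side",zs[i],np.arange(8,22,1.)) for i in im}
for a,b in((0,5),(0,7),(7,8),(8,9),(9,11),(0,9),(0,11)): print("nut",a,"->",b,"ccw deg (corr,deg)",shift(P[a],P[b]))
for i in(7,8,9,11):
    q=polar(im[i],"side",zs[i]-2,np.arange(33,39,1.)).mean(0); q=cv2.GaussianBlur(q[None],(0,0),3,borderType=cv2.BORDER_WRAP)[0]
    f=(q[:120]+q[120:240]+q[240:])/3
    f2=np.minimum.reduce
    mins=[(k-180,round(q[k])) for k in range(360) if q[k]==q[np.arange(k-15,k+16)%360].min()]
    print("ring",i,"rivet minima deg",mins)
E
```

```text
nut 0 -> 5 ccw deg (corr,deg) [(np.float64(0.91), 0)]
nut 0 -> 7 ccw deg (corr,deg) [(np.float64(0.87), -1)]
nut 7 -> 8 ccw deg (corr,deg) [(np.float64(0.74), -38), (np.float64(0.67), 19)]
nut 8 -> 9 ccw deg (corr,deg) [(np.float64(0.81), -39)]
nut 9 -> 11 ccw deg (corr,deg) [(np.float64(0.99), 1)]
nut 0 -> 9 ccw deg (corr,deg) [(np.float64(0.57), 1)]
nut 0 -> 11 ccw deg (corr,deg) [(np.float64(0.58), 0)]Traceback (most recent call last):
  File "<stdin>", line 9, in <module>
cv2.error: OpenCV(4.12.0) /io/opencv/modules/imgproc/src/filter.dispatch.cpp:130: error: (-215:Assertion failed) columnBorderType != BORDER_WRAP in function 'init'
```

```bash
python3 - <<'E'
from nut import *
s=st()
im={i:cv2.imread(f"pics/side{i}.png") for i in(7,8,9,11)}
zs={7:99,8:97,9:95.5,11:95.5}
for i in im:
    q=polar(im[i],"side",zs[i],np.arange(33,39,1.)).mean(0); q=np.convolve(np.r_[q[-5:],q,q[:5]],np.ones(11)/11,"valid")
    print("ring",i,[(k-180,round(q[k])) for k in range(360) if q[k]==q[np.arange(k-20,k+21)%360].min()])
a=[cv2.resize(im[i][165:255,165:275],None,fx=3.5,fy=3.5,interpolation=cv2.INTER_CUBIC) for i in(9,11)]
cv2.imwrite("pics/c11.png",np.hstack(a))
E
```

```text
t 21.8 pos [551.6  -8.1  80.4] j [ 0.28  0.42 -0.37  0.   -0.78 -1.97] F [ 2.  -4.7  1.4] T [-1.51 -1.14 -0.49] w 22.1
ring 7 [(-147, 144), (-32, 138), (84, 130), (139, 210)]
ring 8 [(-84, 137), (-34, 212), (32, 132), (93, 213), (157, 127)]
ring 9 [(-114, 216), (-113, 216), (-75, 138), (-17, 214), (44, 133), (91, 212), (166, 122)]
ring 11 [(-67, 137), (-25, 213), (52, 138), (92, 211), (175, 136)]
```

The numbers agree. The nut turned about 38° and then 39° (1.34 rad in all). It hasn't moved since, although 20 N and later 12 N was applied at the grip, far above its 3 N friction, so it is on its stop. The ring's angle matches the tool's. I'll relax the load, release and withdraw upward.

{"op": "move_arm", "data": {
  "moves": [
    {"gripper": -1, "xyz": [0, -0.6, 0.05], "angular": [0, 0, -0.06]},
    {"gripper": -1, "xyz": [0, -0.8, 0.08], "angular": [0, 0, -0.08]},
    {"gripper": -1, "xyz": [0, -0.8, 0.08], "angular": [0, 0, -0.08]}
  ]
}}

```text
clock: 22.18
position: [550.2, -15.8, 79.5]
ee_rot: [0.017, 1.0, -0.0, 0.0]
contact_force: [0.1, -4.0, 5.2]
gripper_width: 22.6
```

{"op": "move_arm", "data": {
  "moves": [
    {"gripper": -0.3, "xyz": [0, 0, 0], "angular": [0, 0, 0]},
    {"gripper": 0, "xyz": [0, 0, 0], "angular": [0, 0, 0]},
    {"gripper": 0.2, "xyz": [0, 0, 0], "angular": [0, 0, 0]},
    {"gripper": 0.2, "xyz": [0, 0, 0], "angular": [0, 0, 0]},
    {"gripper": 0.2, "xyz": [0, 0, -3], "angular": [0, 0, 0]},
    {"gripper": 0.2, "xyz": [0, 0, -7], "angular": [0, 0, 0]},
    {"gripper": 0.2, "xyz": [0, 0, -12], "angular": [0, 0, 0]},
    {"gripper": 0.2, "xyz": [10, 0, -16], "angular": [0, 0, 0]},
    {"gripper": 0.2, "xyz": [16, 0, -16], "angular": [0, 0, 0]},
    {"gripper": 0.2, "xyz": [16, 0, -16], "angular": [0, 0, 0]}
  ]
}}

```text
clock: 23.42
position: [387.6, -10.6, 239.5]
ee_rot: [0.017, 1.0, 0.0, -0.0]
contact_force: [-0.3, 0.0, -0.0]
gripper_width: 51.2
```

```bash
python3 - <<'E'
from nut import *
s=st()
p,X=cloud("side");cv2.imwrite("pics/side12.png",p);t,Y=cloud("top");cv2.imwrite("pics/top12.png",t)
P=lambda i:polar(i,"side",97,np.arange(8,22,1.)); print("nut 9->12",shift(P(cv2.imread("pics/side9.png")),P(p)))
for Z in(X,Y):
    r=np.hypot(Z[...,0]-655.5,Z[...,1]+21.5); m=(r>32)&(r<41)&(Z[...,2]>60); print("ring top z",np.percentile(Z[...,2][m],[10,50,90]).round(1))
a=cv2.resize(p[130:260,110:330],None,fx=2.5,fy=2.5,interpolation=cv2.INTER_CUBIC)
b=cv2.resize(t[80:240,170:310],None,fx=1.7,fy=1.7,interpolation=cv2.INTER_CUBIC)
h=max(a.shape[0],b.shape[0]);pad=lambda i:cv2.copyMakeBorder(i,0,h-i.shape[0],0,0,0)
cv2.imwrite("pics/c12.png",np.hstack([pad(a),pad(b)]))
E
```

```text
t 23.43 pos [387.6 -10.6 239.5] j [ 0.4  -0.04 -0.5  -0.   -1.11 -2.  ] F [-0.3  0.  -0. ] T [ 0.09 -0.06  0.02] w 51.2
nut 9->12 [(np.float64(0.99), 1)]
ring top z [84.  96.3 97.8]
ring top z [93.1 95.8 98.9]
```

View pics/c12.png

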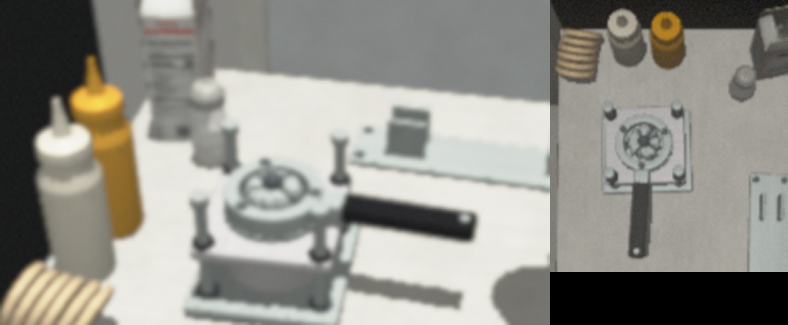

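The final view shows the wrench flat on the nut with rivets up: ring at side crop (272,195) and handle end at (468,220). The bottles and shaker haven't moved, and the gripper is clear. I'll hand it in.

```bash
python3 -c "
from bench import arm
print(arm.job_done())"
```

```text
the job is handed in; nothing more can be done
None
```

I tightened the nut to its stop and handed the job in at about 23 s. It ended with the wrench lying flat on the nut, riveted face up, and the gripper well clear.

**What I did:** I lifted the wrench from its rack and laid it flat on the bare table, rivets up. I let go, took it again across the handle and pressed the ring over the nut. Three tightening strokes followed, with the ring kept on the nut throughout.

**Last checks:**
- **Nut turn:** from the pictures it turned about 38° and then 39°, 1.34 rad in all. That implies a start of about 0.46 rad, if it ended at the 1.8 stop. The wrench sank about 4 mm, which fits.
- **Stop:** the nut held 20 N at the grip at 0.33 rad, against about 3 N of friction. The stroke before had passed that angle freely.
- **Release:** the nut stayed within 1° from then until after I let go. The ring's top was at 96 mm, as expected when it rests on the collar.
- **Surroundings:** the bottles and shaker look unmoved in the last picture, and the fingers were never brought near the nut.

**One check disagreed:** I swung back one tooth to repeat the test. The force rose to about 12 N and then fell off, probably because a pawl slipped while the ring was slightly lifted. The nut did not move in that stroke, so I relied on the 20 N hold and the pictures.

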